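# Close the spice pots and pack them in the storage tin

### The job

Take the lid off the storage tin and lay it on the worktop. Press the cap of every spice pot fully home and stand all the pots upright in the tin, then put the lid back and press it down until it sits flush on the tin all round. Be gentle: grip the pots with no more than 40 N, press caps and lid no harder than it takes to seat them, and leave the other things on the worktop where they are.

Things in the scene. Friction and masses are not known exactly. Their poses are not given: they have to be found in the camera images.
- tin: open white enamelled storage tin, fixed to the worktop: 170 (x) x 266 (y) x 108 mm high outside, walls and floor 8 mm thick, one compartment of 154 x 250 mm inside. Origin at the centre of its underside, y along its long side, z up. A thin steel rail on its low front side (-x) stands out 16 mm.
- tin_seal (a joint): black rubber seal let into the top edge of the tin's four walls: height in m by which it stands above the tin's edge, 0.008 at most (at the start), 0 = pressed fully down. It stays where it is pressed; about 8 N on it (in all) moves it down, nothing raises it. The lid lies on it.
- lid: lift-off dark wooden lid, 0.3 kg: board 174 x 270 x 8 mm; ribs 146 x 242 mm, 12 mm deep, beneath it drop into the tin with 4 mm to spare each side. Origin: centre of the board's underside; y along its long side, z up. Starts loose on the raised seal (origin 116 mm above the tin's foot); home: 108 mm, board on the tin's edge; on the worktop: 12 mm. Either way round fits.
- lid_handle_top (a point): middle of the top of the lid's handle: a solid straight bar on the middle of the board, 20 mm thick (lid's x), 90 mm long (lid's y), rising 38 mm above the board, its top 46 mm above the lid's origin
- pot_a: spice pot: plain white ceramic cylinder, 52 mm diameter, 70 mm tall, 0.2 kg, with a dark wooden push-in cap of the same diameter and 15 mm thick on top. Origin at the centre of its underside, z up. Stands upright on the worktop to the right of the tin at the start; may be absent (three or four pots are present)
- pot_a_cap (a joint): cap of pot_a: how far in m it stands proud of the pot's top, 0.004 to 0.008 at the start, 0 = fully home. It cannot come off; about 5 N straight down moves it, and it stays where it is pushed.
- pot_a_cap_top (a point): centre of the top of the cap of pot_a (85 mm above the pot's foot when home)
- pot_b: spice pot: plain white ceramic cylinder, 52 mm diameter, 70 mm tall, 0.2 kg, with a dark wooden push-in cap of the same diameter and 15 mm thick on top. Origin at the centre of its underside, z up. Stands upright on the worktop to the right of the tin at the start; may be absent (three or four pots are present)
- pot_b_cap (a joint): cap of pot_b: how far in m it stands proud of the pot's top, 0.004 to 0.008 at the start, 0 = fully home. It cannot come off; about 5 N straight down moves it, and it stays where it is pushed.
- pot_b_cap_top (a point): centre of the top of the cap of pot_b (85 mm above the pot's foot when home)
- pot_c: spice pot: plain white ceramic cylinder, 52 mm diameter, 70 mm tall, 0.2 kg, with a dark wooden push-in cap of the same diameter and 15 mm thick on top. Origin at the centre of its underside, z up. Stands upright on the worktop to the right of the tin at the start; may be absent (three or four pots are present)
- pot_c_cap (a joint): cap of pot_c: how far in m it stands proud of the pot's top, 0.004 to 0.008 at the start, 0 = fully home. It cannot come off; about 5 N straight down moves it, and it stays where it is pushed.
- pot_c_cap_top (a point): centre of the top of the cap of pot_c (85 mm above the pot's foot when home)
- pot_d: spice pot: plain white ceramic cylinder, 52 mm diameter, 70 mm tall, 0.2 kg, with a dark wooden push-in cap of the same diameter and 15 mm thick on top. Origin at the centre of its underside, z up. Stands upright on the worktop to the right of the tin at the start; may be absent (three or four pots are present)
- pot_d_cap (a joint): cap of pot_d: how far in m it stands proud of the pot's top, 0.004 to 0.008 at the start, 0 = fully home. It cannot come off; about 5 N straight down moves it, and it stays where it is pushed.
- pot_d_cap_top (a point): centre of the top of the cap of pot_d (85 mm above the pot's foot when home)
- tumbler: bystander, loose, not to be disturbed: clear tumbler, 81 mm wide, 92 mm tall. Origin at the centre of its underside
- shaker: bystander, loose, not to be disturbed: salt shaker, 44 mm wide, 90 mm tall. Origin at the centre of its underside
- portafilter: bystander, loose, not to be disturbed: steel portafilter with a black handle, 198 mm long, at the right. Origin at the centre of its underside
Not all that is in view belongs to the job. What is shaped like the pot_c but green or orange is not meant.

How it is judged (in metres and radians):
On the way, in this order (a step that is already met when the one before it is completed fails the run):
1. the lid is off the tin and lies on the worktop beside it (height (world z) of lid below 0.03 m and horizontal distance between lid and tin above 0.12 m and linear speed of lid below 0.02 m/s), for 0.2 s.
2. every pot present stands upright in the tin with its cap fully home (x of pot_a in the frame of tin between -0.055 and 0.055 m and y of pot_a in the frame of tin between -0.105 and 0.105 m and z of each of pot_a, pot_b, pot_c, pot_d in the frame of tin below 0.013 m and angle between each of pot_a, pot_b, pot_c, pot_d's own z axis and vertical below 0.1 rad and value of joint each of pot_a_cap, pot_b_cap, pot_c_cap, pot_d_cap below 0.002 m and x of pot_b in the frame of tin between -0.055 and 0.055 m and y of pot_b in the frame of tin between -0.105 and 0.105 m and x of pot_c in the frame of tin between -0.055 and 0.055 m and y of pot_c in the frame of tin between -0.105 and 0.105 m and x of pot_d in the frame of tin between -0.055 and 0.055 m and y of pot_d in the frame of tin between -0.105 and 0.105 m), for 0.2 s.
At the end, for the whole second after the job is handed in: Every pot present stands on the tin's floor, upright within 0.1 rad, its cap within 2 mm of fully home; the lid is on the tin, centred within 8 mm, level within 0.03 rad, its board within 3 mm of the tin's edge and the seal pressed down to within 2.5 mm; everything at rest (all of step 2 and x of lid in the frame of tin between -0.008 and 0.008 m and y of lid in the frame of tin between -0.008 and 0.008 m and z of lid in the frame of tin between 0.104 and 0.111 m and angle between lid's own z axis and vertical below 0.03 rad and value of joint tin_seal below 0.0025 m and linear speed of lid below 0.02 m/s); the robot touches nothing.
It fails at once if a pot is gripped or pressed hard (more than 100 N in all between fingers and pot, both fingers added) (contact force between the fingers and pot_a above 100 N or contact force between the fingers and pot_b above 100 N or contact force between the fingers and pot_c above 100 N or contact force between the fingers and pot_d above 100 N).
It fails at once if the lid is pressed on the tin with more than 70 N (contact forces added up) (contact force between lid and tin above 70 N).
It fails at once if another thing on the worktop is moved by more than 4 cm, or the tumbler or shaker tipped over (distance of any of tumbler, shaker, portafilter from where it was at the start of the episode above 0.04 m or angle between any of tumbler, shaker's own z axis and vertical above 0.5 rad).
Of pot_a, pot_b, pot_c, pot_d only 3 to 4 are there at a start; the rules pass over those that are not, and their reading is None.
At some moment in a run one of pot_a, pot_b, pot_c, pot_d may be knocked a few centimetres aside while the robot is not near it.
It also fails if it takes over 210 s, if anything falls off the work surface, if the arm or the gripper's body presses on something with over 40 N, if the wrist force passes 120 N, or if a joint passes its speed limit or range.

### The arm

A 6-joint arm with a two-finger parallel gripper is mounted at the origin on a cart in front of the work surface, level with it; the furniture and walls round the work are solid. World frame = base frame: x ahead of the robot, y to its left, z up, the work surface at z = 0. Lengths are in m, angles in degrees, forces in N, time in s.
With the tool pointing down it reaches from about 0.275 to 0.775 m from the base axis. Payload 14.6 kg.
Tool frame: the origin (TCP) lies midway between the tips of the shut fingers; the grasp point (between the pads) lies 19 mm behind it; z points along the fingers, y is the line along which they close (so a half turn about z gives the same grasp; the last joint's range is limited). The gripper opens to 85 mm and grips with 20 to 120 N. Pads are 22 mm wide; open, the fingers measure 114 mm over their backs; the gripper's body (76 mm by 85 mm) begins 54 mm behind the grasp point. The pads swing forward as they close: fully open they stand 13 mm farther back than shut.
Start: joints at [-78.627, 15.075, -2.767, 72.158, 0, 81.102], TCP at [0.182, -0.492, 0.231] pointing down, gripper open.
Joint ranges: [-151.79, 151.79], [-50.71, 97.33], [-67.44, 78.34], [-121.81, 120.89], [-77.56, 73.72], [-180, 180]. Speed limits (degrees/s): [108.29, 108.29, 147.25, 159.86, 180, 180].

### API

Orientations are given as a 3x3 rotation matrix whose columns are the frame's x, y, z axes.
In Python, from cell import manip gives the robot as it stands.
- The arm moves only by the tool carry_out, never from a script. Its argument "deltas" is one flat list of numbers, 5 for each row, row after row: the opening, from 0 (shut) to 1 (fully open), then the shift along the tool's x, y, z in units of 30 mm (1.0 is 30 mm), then the turn about the tool's z in rad. A call has 1 to 20 rows; each row shifts and turns the commanded pose from where the row before left it, along the tool's axes as they then stand; what a row does not reach is not made up. A row lasts 1/12 s, in which the tool goes at most 41.7 mm and 7.16 degrees, less where a joint would pass 70% of its speed; a pose out of reach is approached as far as the arm can. A call is refused whole if a number of a shift passes 1 or a number of a turn 0.125, either way. A call with a gripper value outside its range is refused whole. The fingers move at their own pace and stop on an object; "newtons" is the grip in N (left out, the last holds). Time passes only in rows, so rows that do not move let the fingers close. It gives the time, the measured TCP pose, the force, the opening and the grip force at its end, in the units of the state.
- manip.state(): the state, without advancing time (a new reading comes with each control period).
- manip.grab_frame(name): name is "scene" or "top" or "wrist"; returns a dict with "color" (400x640x3 uint8, red, green, blue), "range_z" (400x640 float32, m along the optical axis (not along the pixel's ray), 0 where there is no reading), "vfov" (degrees; the focal length in pixels is half the picture's height over the tangent of half this angle, whatever the lens; pixels are square), "cx", "cy" (the principal point, pixels), "camera_from_world" (4x4, takes a point from world to camera coordinates); the wrist camera has in their place "hand_eye" (4x4, takes a point from camera to tool coordinates, whose origin is the TCP and whose axes are the flange's). Camera axes: x right, y down, z forward; pixel columns grow to the right and rows downward; lengths in m; the calibration is good to about 2 mm. A picture is of the moment at which its call begins: read the wrist's pose just before it.
- manip.finish_job(): hands the job in; it is judged then, once.
The state is a dict: "t": time; "joint_pos": joint angles; "qd": joint speeds; "effort": joint torques, N m; "eef_pos": TCP position; "ee_rot": TCP orientation; "wrist_force": force on the tool from outside, world axes, zero at the start; "ft_torque": the same for the moment, N m; "width": finger opening in m; "finger_force": force on a finger pad.
Only numpy, scipy, OpenCV 4.12 (cv2) and the standard library are available. Lean on these libraries where they do the work, as an engineer would, in place of code of your own. Each camera call takes 0.05 s, during which the arm holds its last target. There are 200 camera calls.

## Working session

There is one attempt and no reset: what is moved stays moved. The work goes in short steps, Python scripts to look and compute and a tool call to move; the robot and the scene stay as the last step left them, time stands still between calls to the robot, and variables do not carry over. Pictures are saved under pics/ and viewed, at most 14 in all, crops included, and the job is handed in when it is done.

Besides the shell and the picture viewer there is one more tool, called after "Emit:" by a JSON object that holds its "api" and its "payload", one argument or row to a line. carry_out: Moves the arm, as the interface text tells. Its arguments: {"type":"object","properties":{"deltas":{"type":"array","items":{"type":"number"}},"newtons":{"type":"number"}},"required":["deltas"]}

```bash
mkdir -p pics; ls; cat > h.py <<'E'
import numpy as np, cv2, sys
from cell import manip
def save(name,f):
    d=manip.grab_frame(f); cv2.imwrite(f'pics/{name}.png',d['color'][:,:,::-1]); np.savez(f'pics/{name}.npz',**{k:v for k,v in d.items()}); return d
def cloud(d,T=None):
    h,w=d['range_z'].shape; f=h/2/np.tan(np.radians(d['vfov'])/2)
    v,u=np.mgrid[:h,:w]; z=d['range_z']
    P=np.stack([(u-d['cx'])/f*z,(v-d['cy'])/f*z,z,np.ones_like(z)],-1)
    M=np.linalg.inv(d['camera_from_world']) if T is None else T
    P=(P@M.T)[...,:3]; P[z==0]=np.nan
    return P
def tool(s):
    T=np.eye(4);T[:3,:3]=s['ee_rot'];T[:3,3]=s['eef_pos'];return T
E
python3 - <<'E'
from h import *
print(manip.state())
a=save('scene0','scene');b=save('top0','top')
print(b['vfov'],b['camera_from_world'])
print(a['camera_from_world'])
E
```

```text
pics
{'t': 0.0, 'joint_pos': array([-7.86284356e+01,  1.50982434e+01, -2.80484256e+00,  7.21579900e+01,
        5.99910991e-04,  8.11020174e+01]), 'qd': array([-0.03944782, -0.06205986, -0.02401662, -0.04073105, -0.02486457,
        0.01874358]), 'effort': array([-8.38361721e-04, -6.37618303e+01,  3.84569299e+01,  1.35138561e-02,
       -3.03156112e-04,  8.98151740e-07]), 'eef_pos': array([ 0.18182177, -0.49221012,  0.23082353]), 'ee_rot': array([[ 9.38073220e-01,  3.46437000e-01, -1.99914700e-04],
       [ 3.46437013e-01, -9.38072652e-01,  1.04711557e-03],
       [ 1.75225062e-04, -1.05152892e-03, -9.99999432e-01]]), 'wrist_force': array([ 0.29578721, -0.42060105, -0.94207112]), 'ft_torque': array([-0.00538796, -0.08236611, -0.00878757]), 'finger_force': 0.0, 'width': 0.08556449394672494}
44.00663067253108 [[-0.41961454 -0.90768337  0.00587736  0.01420278]
 [-0.70989424  0.32412941 -0.62529216  0.52636549]
 [ 0.56566227 -0.26655398 -0.78036861  1.39215385]
 [ 0.          0.          0.          1.        ]]
[[-0.87801855 -0.47828466  0.0180891   0.37479601]
 [-0.27570811  0.4745191  -0.83595254  0.33529097]
 [ 0.39123966 -0.73896915 -0.54850353  0.82044935]
 [ 0.          0.          0.          1.        ]]
```

View pics/scene0.png

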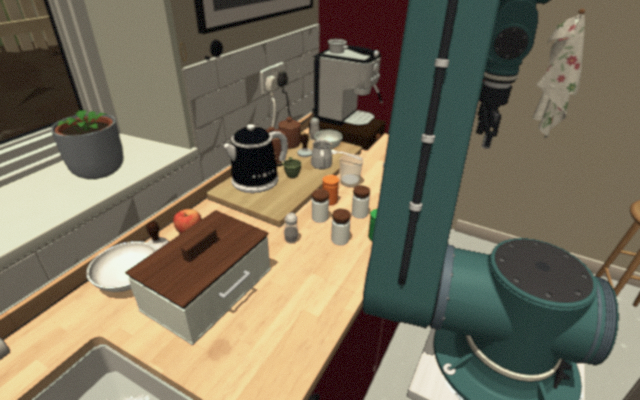

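View pics/top0.png

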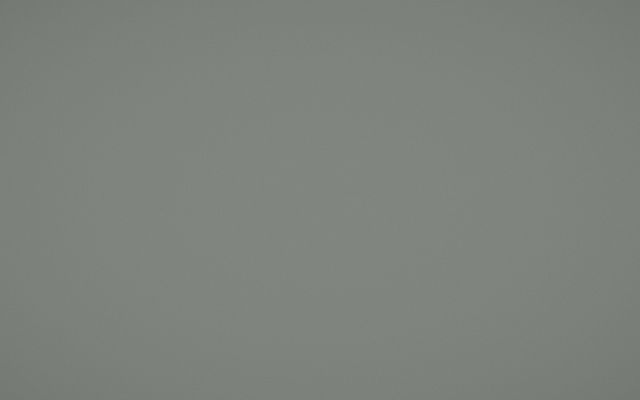

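The scene view shows the lidded tin at about (200,285) and three dark-capped white pots at (320,203), (341,226) and (361,200). An orange decoy is at (331,188) and a green one at (376,225), partly behind the arm. The shaker is at (291,227). The top camera shows only flat grey, so it's either blind or blocked.

```bash
python3 - <<'E'
from h import *
a=dict(np.load('pics/scene0.npz'))
P=cloud(a); print('range ok',np.mean(a['range_z']>0), np.load('pics/top0.npz')['range_z'][::100,::160])
for n,u,v in [('cap1',320,194),('cap2',342,214),('cap3',361,190),('orange',331,181),('green',374,214),('shaker',291,216),('kettle',254,185),('tumbler',350,168),('pan',120,265),('worktop',290,290),('edge',330,360),('jar',318,120),('board',270,210)]:
    print(n,np.round(P[v,u],3))
# lid by height & dark
m=(np.abs(P[...,2]-.124)<.012)&(P[...,1]>-0.2)
n,l,st,c=cv2.connectedComponentsWithStats(m.astype(np.uint8))
for i in range(1,n):
    if st[i,4]>300:
        q=P[l==i]; r=cv2.minAreaRect((q[:,:2]*1000).astype(np.float32)); print(st[i],r,q[:,2].mean())
# top-of-objects map in work area
for lo,hi in [(.06,.11)]:
    m=(P[...,2]>lo)&(P[...,2]<hi)&(P[...,0]>.1)&(P[...,0]<.8)
    n,l,st,c=cv2.connectedComponentsWithStats(m.astype(np.uint8))
    for i in range(1,n):
        if st[i,4]>60: print(st[i],np.round(np.nanmedian(P[l==i],0),3),a['color'][l==i].mean(0).astype(int))
E
```

```text
range ok 0.99530859375 [[0.10062676 0.10157324 0.         0.1038553 ]
 [0.08251102 0.08195921 0.0815465  0.08251846]
 [0.06889549 0.0691607  0.06990829 0.06959433]
 [0.05797006 0.05943062 0.05967801 0.05921974]]
cap1 [ 0.554 -0.229  0.09 ]
cap2 [ 0.455 -0.172  0.09 ]
cap3 [ 0.459 -0.308  0.09 ]
orange [ 0.562 -0.315  0.086]
green [ 0.382 -0.223  0.084]
shaker [ 0.571 -0.099  0.087]
kettle [ 0.78  -0.213  0.058]
tumbler [ 0.551 -0.43   0.079]
pan [0.888 0.209 0.014]
worktop [0.477 0.059 0.001]
edge [ 0.314  0.162 -0.027]
jar [ 0.8   -0.664  0.109]
board [ 0.687 -0.162  0.027]
[   0  153  211  132 1965] ((939.468505859375, 112.55584716796875), (624.5083618164062, 9.814718246459961), 89.93533325195312) 0.1240812770924261
[ 125  210  144   98 6064] ((649.3566284179688, 152.52696228027344), (271.5904235839844, 175.8435516357422), 87.08804321289062) 0.12330398327956302
[ 363  307  238   59 1282] ((69.03489685058594, 90.01763153076172), (401.4466247558594, 24.66708755493164), 11.54971981048584) 0.125045839687193
[511  80  23  13 182] [ 0.143 -1.65   0.085] [116 105  85]
[ 312  103   81   63 1858] [ 0.688 -0.757  0.083] [99 87 75]
[301 134   9  14  95] [ 0.774 -0.519  0.091] [61 44 29]
[246 151  56  35 718] [ 0.758 -0.267  0.078] [48 47 37]
[340 154  24  20 364] [ 0.563 -0.464  0.077] [198 175 143]
[312 175  28  32 490] [ 0.556 -0.244  0.083] [151  99  63]
[353 185  18  18 267] [ 0.454 -0.3    0.088] [120  96  75]
[332 209  20  20 338] [ 0.451 -0.159  0.09 ] [119  94  73]
[370 209   7  16  83] [ 0.383 -0.216  0.083] [ 68 128  68]
[285 213  13  14 150] [ 0.568 -0.094  0.079] [173 160 138]
[ 128  237  142   90 2566] [0.569 0.228 0.086] [128 125 109]
```

```bash
cat >> h.py <<'E'
def plan(x,y,z,yaw=None):
    "shift in tool units to a world point; turn (rad) to make tool y lie at world angle yaw (mod 180)"
    s=manip.state(); R=s['ee_rot']; d=R.T@(np.array([x,y,z])-s['eef_pos'])/0.03
    a=np.degrees(np.arctan2(R[1,1],R[0,1])); out=f"t={s['t']:.1f} pos {np.round(s['eef_pos'],4)} yaw_y {a:.2f} j6 {s['joint_pos'][5]:.0f} shift {np.round(d,3)} len {np.linalg.norm(d):.2f}"
    if yaw is not None:
        t=-np.radians((yaw-a+90)%180-90); c,q=np.cos(t),np.sin(t)
        out+=f" turn {t:.3f}; shift after turn {np.round([c*d[0]+q*d[1],-q*d[0]+c*d[1],d[2]],3)}"
    print(out)
E
python3 - <<'E'
from h import *
a=dict(np.load('pics/scene0.npz')); P=cloud(a)
x0,y0,r=.25,-.5,.02
G=np.full((30,45),-9.)
q=P.reshape(-1,3); q=q[~np.isnan(q[:,0])]
i=((q[:,0]-x0)/r).astype(int); j=((q[:,1]-y0)/r).astype(int)
ok=(q[:,0]>x0)&(q[:,1]>y0)&(i<30)&(j<45)
np.maximum.at(G,(i[ok],j[ok]),q[ok,2])
for k in range(29,-1,-1): print('%.2f '%(x0+k*r)+''.join('?' if g==-9 else '-' if g<-.012 else '.' if g<.012 else '%x'%min(15,int(g*100)) for g in G[k,::-1]))
print('left y=.40 ... right y=-.50')
plan(.649,.1525,.30,-2.9)
E
```

```text
0.83 .....5111???54???6666????.233ffffff?dd?cc?dc2
0.81 .....4.11???5????4666????.233cffffffe??cdbdc3
0.79 .....452?????????????????.2237ffffffff222??33
0.77 ......54?????????????????.2323fffffffff2???33
0.75 .......??????????????????.23329fffff78fe??222
0.73 -....ccccccccccccc???????.232233cb9485?7?2232
0.71 -....ccccccccccccccc?????.33332323328737228aa
0.69 -....ccccccccccccccc?????.2333233333288333baa
0.67 -....ccccccc????cccc?????.3223333333323333aa?
0.65 -....cccccfffffccccc?????.333232333322233abbb
0.63 -....cccccfffffccccc???...2332323322333226387
0.61 ?....ccccccccccccccc??.....2?23222223222??223
0.59 ?....cccccccccccccc??...4.??......?88????9999
0.57 ?....cccccccccccccc.....99?...999??888?..94?9
0.55 ?....cccccccccccccc.....88....999?.888...9??6
0.53 ?.........67777...............999..888...9919
0.51 ?.............................18.??......?989
0.49 ?..............................????....????..
0.47 ?..........................999???.999????....
0.45 ?..........................999?...999?.......
0.43 ??.........................999....999......??
0.41 ??..........................4........?..?????
0.39 ???...........................788.???????????
0.37 ????..........................888????????????
0.35 ????..........................????-----------
0.33 ?????.....................-------------------
0.31 ?????..................??????????------------
0.29 ????????-??????????fff?????????????----------
0.27 ?????????????ffffffff???????????????---------
0.25 ?????????????ffffffff????????????????--------
left y=.40 ... right y=-.50
t=0.1 pos [ 0.1818 -0.4922  0.2309] yaw_y -69.73 j6 81 shift [ 22.054 -14.767  -2.287] len 26.64 turn -1.166; shift after turn [22.254 14.464 -2.287]
```

Emit:
{"api": "carry_out", "payload": {
  "deltas": [1, 0, 0, -0.23, -0.117, 1, 0, 0, -0.23, -0.117, 1, 0, 0, -0.23, -0.117, 1, 0, 0, -0.23, -0.117, 1, 0, 0, -0.23, -0.117, 1, 0, 0, -0.23, -0.117, 1, 0, 0, -0.23, -0.117, 1, 0, 0, -0.23, -0.117, 1, 0, 0, -0.23, -0.117, 1, 0, 0, -0.23, -0.113, 1, 0.9, 0.58, 0, 0, 1, 0.9, 0.58, 0, 0, 1, 0.9, 0.58, 0, 0, 1, 0.9, 0.58, 0, 0, 1, 0.9, 0.58, 0, 0, 1, 0.9, 0.58, 0, 0, 1, 0.9, 0.58, 0, 0, 1, 0.9, 0.58, 0, 0, 1, 0.9, 0.58, 0, 0, 1, 0.9, 0.58, 0, 0]
}}

```text
t: 1.77
eef_pos: [0.3699, -0.2302, 0.3002]
ee_rot: [[0.051, 0.999, -0.0], [0.999, -0.051, 0.0], [0.0, -0.0, -1.0]]
wrist_force: [0.5, 0.3, 0.7]
width: 0.0854
finger_force: 0.0
```

```bash
python3 - <<'E'
from h import *
save('wr1','wrist');save('top1','top');plan(.649,.1525,.30,-2.9)
E
```

```text
t=1.9 pos [ 0.3709 -0.2286  0.3002] yaw_y -2.69 j6 50 shift [13.125  8.664  0.021] len 15.73 turn 0.004; shift after turn [13.157  8.615  0.021]
```

View pics/wr1.png

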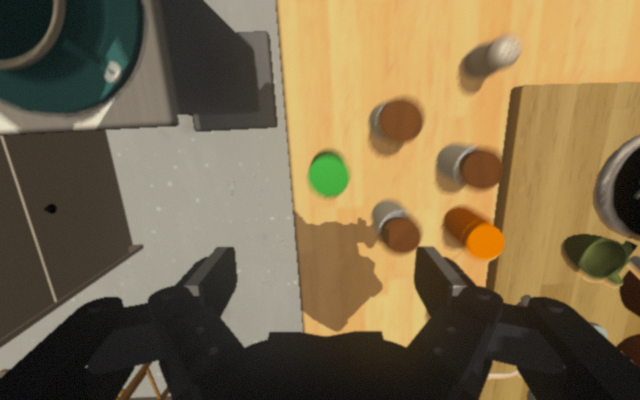

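View pics/top1.png

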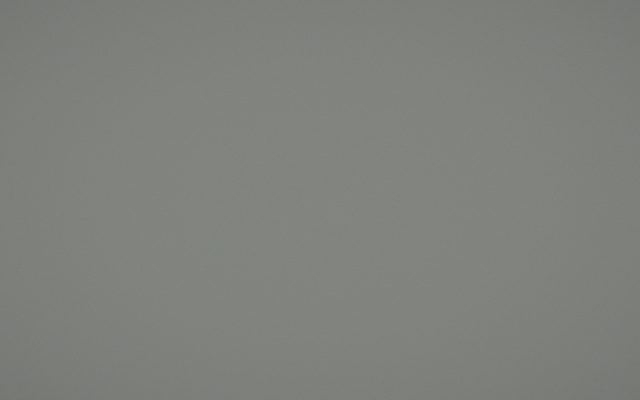

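The wrist view shows three dark-capped pots with caps at about (400,120), (479,168) and (403,233). The decoys are orange at (483,240) and green at (329,175), and the shaker is at (500,52). The top camera is still blind, so I'll use scene and wrist.

```bash
cat >> h.py <<'E'
def caps(d,T):
    P=cloud(d,T@d['hand_eye']); hsv=cv2.cvtColor(d['color'],cv2.COLOR_RGB2HSV)
    m=(P[...,2]>.078)&(P[...,2]<.105)&(P[...,0]>.3)&(P[...,0]<.62)&(P[...,1]<.02)
    n,l,st,c=cv2.connectedComponentsWithStats(m.astype(np.uint8))
    for i in range(1,n):
        if st[i,4]>300:
            q=P[l==i]; zt=np.percentile(q[:,2],90); q=q[q[:,2]>zt-.004]
            (x,y),r=cv2.minEnclosingCircle((q[:,:2]*1000).astype(np.float32))
            print(np.round(c[i]),f'circ {x:.1f} {y:.1f} r {r:.1f} mean',np.round(q.mean(0)*1000,1),d['color'][l==i].mean(0).astype(int))
E
python3 - <<'E'
from h import *
s=manip.state(); d=dict(np.load('pics/wr1.npz')); caps(d,tool(s)); print(d['hand_eye'])
E
```

```text
[503.  55.] circ 575.1 -102.1 r 14.1 mean [ 574.4 -102.    88.4] [171 150 122]
[399. 124.] circ 458.5 -170.7 r 25.9 mean [ 458.  -170.2   93.4] [124  82  44]
[479. 172.] circ 557.3 -232.3 r 26.0 mean [ 556.8 -231.8   91.2] [120  78  42]
[327. 179.] circ 372.4 -232.5 r 25.9 mean [ 372.4 -231.8   86.1] [ 91 171  69]
[399. 237.] circ 461.3 -312.2 r 26.2 mean [ 461.  -311.2   91.7] [123  81  44]
[483. 243.] circ 572.4 -327.5 r 26.5 mean [ 572.  -326.7   86. ] [216 122  10]
[[-8.74666816e-04 -9.65139246e-01 -2.61735498e-01  6.57276152e-02]
 [ 9.99999547e-01 -7.45873029e-04 -5.91418006e-04 -2.16160040e-04]
 [ 3.75579279e-04 -2.61735897e-01  9.65139461e-01 -1.43554380e-01]
 [ 0.00000000e+00  0.00000000e+00  0.00000000e+00  1.00000000e+00]]
```

Emit:
{"api": "carry_out", "payload": {
  "deltas": [1, 0.9, 0.59, 0, 0, 1, 0.9, 0.59, 0, 0, 1, 0.9, 0.59, 0, 0, 1, 0.9, 0.59, 0, 0, 1, 0.9, 0.59, 0, 0, 1, 0.9, 0.59, 0, 0, 1, 0.9, 0.59, 0, 0, 1, 0.9, 0.59, 0, 0, 1, 0.9, 0.59, 0, 0, 1, 0.9, 0.59, 0, 0, 1, 0.9, 0.59, 0, 0, 1, 0.9, 0.59, 0, 0, 1, 0.9, 0.59, 0, 0, 1, 0.9, 0.59, 0, 0, 1, 0.5, 0.35, 0, 0, 1, 0, 0, 0, 0, 1, 0, 0, 0, 0, 1, 0, 0, 0, 0]
}}

```text
t: 3.37
eef_pos: [0.6472, 0.1468, 0.3001]
ee_rot: [[0.051, 0.999, -0.001], [0.999, -0.051, -0.0], [-0.0, -0.001, -1.0]]
wrist_force: [0.3, -0.4, 0.2]
width: 0.0852
finger_force: 0.0
```

```bash
python3 - <<'E'
from h import *
s=manip.state(); d=save('wr2','wrist'); P=cloud(d,tool(s)@d['hand_eye'])
for n,lo,hi in [('lidboard',.117,.132),('handle',.152,.172),('rim',.08,.113)]:
    m=(P[...,2]>lo)&(P[...,2]<hi)&(P[...,0]>.45)&(P[...,0]<.8)&(P[...,1]<.4)
    k,l,st,c=cv2.connectedComponentsWithStats(m.astype(np.uint8))
    for i in range(1,k):
        if st[i,4]>400:
            q=P[l==i]; print(n,st[i],cv2.minAreaRect((q[:,:2]*1000).astype(np.float32)),np.median(q[:,2]))
plan(.649,.1525,.30,-2.9)
E
```

```text
lidboard [  241    42   177   246 37430] ((651.2294921875, 152.22305297851562), (269.22613525390625, 174.343505859375), 87.1512222290039) 0.125035138086422
handle [ 319  138   22   91 1827] ((651.1414794921875, 152.06576538085938), (89.02826690673828, 19.974851608276367), 86.99372100830078) 0.16272392783468836
t=3.4 pos [0.6471 0.1466 0.3004] yaw_y -2.97 j6 99 shift [0.2   0.054 0.015] len 0.21 turn -0.001; shift after turn [0.2   0.054 0.015]
```

View pics/wr2.png

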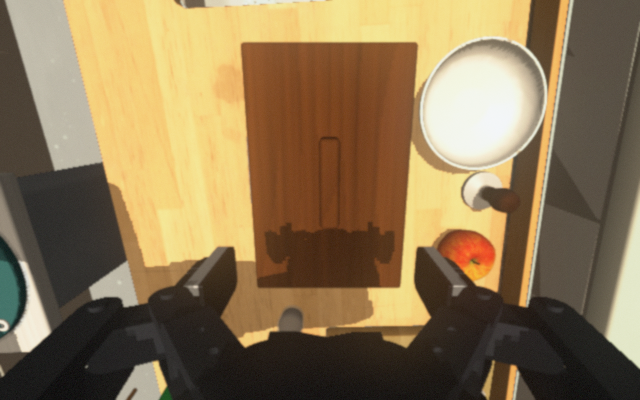

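The wrist view shows the lid over columns 242-417 and rows 42-288, with its handle bar at (330,183). The pan is at (484,105), and the apple and stopper sit behind the tin. The handle measures (651.1, 152.1) mm with yaw -3°, so I'm going in to grip it.

Emit:
{"api": "carry_out", "payload": {
  "deltas": [1, 0.19, 0.12, 0.5, 0, 1, 0, 0, 0.8, 0, 1, 0, 0, 0.8, 0, 1, 0, 0, 0.8, 0, 1, 0, 0, 0.8, 0, 1, 0, 0, 0.7, 0, 1, 0, 0, 0.6, 0, 1, 0, 0, 0.58, 0, 0, 0, 0, 0, 0, 0, 0, 0, 0, 0, 0, 0, 0, 0, 0, 0, 0, 0, 0, 0, 0, 0, 0, 0, 0, 0, 0, 0, 0, 0, 0, 0, 0, 0, 0, 0, 0, 0, 0, 0],
  "newtons": 50
}}

```text
t: 4.75
eef_pos: [0.6517, 0.1531, 0.1335]
ee_rot: [[0.051, 0.999, 0.001], [0.999, -0.051, -0.0], [0.0, 0.001, -1.0]]
wrist_force: [1.2, -0.2, 3.9]
width: 0.0195
finger_force: 52.6
```

Emit:
{"api": "carry_out", "payload": {
  "deltas": [0, 0, 0, -0.4, 0, 0, 0, 0, -0.6, 0, 0, 0, 0, -0.7, 0, 0, 0, 0, -0.7, 0, 0, 0, 0, -0.6, 0, 0, -0.2, -0.4, 0, 0, 0, -0.35, -0.74, 0, 0, 0, -0.35, -0.74, 0, 0, 0, -0.35, -0.74, 0, 0, 0, -0.35, -0.74, 0, 0, 0, -0.35, -0.74, 0, 0, 0, -0.35, -0.74, 0, 0, 0, -0.35, -0.74, 0, 0, 0, -0.35, -0.74, 0, 0, 0, -0.35, -0.74, 0, 0, 0, -0.15, -0.35, 0, 0, 0, 0, 0, 0, 0, 0, 0, 0, 0, 0]
}}

```text
t: 6.25
eef_pos: [0.4242, 0.0596, 0.2231]
ee_rot: [[0.051, 0.999, 0.001], [0.999, -0.051, 0.0], [0.0, 0.001, -1.0]]
wrist_force: [0.2, 0.6, -4.1]
width: 0.019
finger_force: 51.5
```

```bash
python3 - <<'E'
from h import *
s=manip.state(); print(s['wrist_force'],s['finger_force'],s['width']); plan(.425,.06,.0305,-3); save('sc1','scene'); 
d=dict(np.load('pics/sc1.npz')); P=cloud(d)
m=(P[...,2]>.10)&(P[...,2]<.125)&(P[...,0]>.54)&(P[...,0]<.78)&(P[...,1]>-.1)&(P[...,1]<.35)
k,l,st,c=cv2.connectedComponentsWithStats(m.astype(np.uint8),connectivity=8)
for i in range(1,k):
    if st[i,4]>100: q=P[l==i]; print('rim',st[i],cv2.minAreaRect((q[:,:2]*1000).astype(np.float32)),np.median(q[:,2]))
E
```

```text
[ 0.1803939   0.61315383 -4.05670975] 51.475489139556885 0.018981478074421992
t=6.2 pos [0.4242 0.0596 0.2231] yaw_y -2.95 j6 90 shift [0.014 0.021 6.419] len 6.42 turn 0.001; shift after turn [0.014 0.021 6.419]
rim [ 128  213  129  100 1823] ((648.9117431640625, 153.40985107421875), (266.0158386230469, 172.28988647460938), 87.10077667236328) 0.1087716935359988
```

View pics/sc1.png

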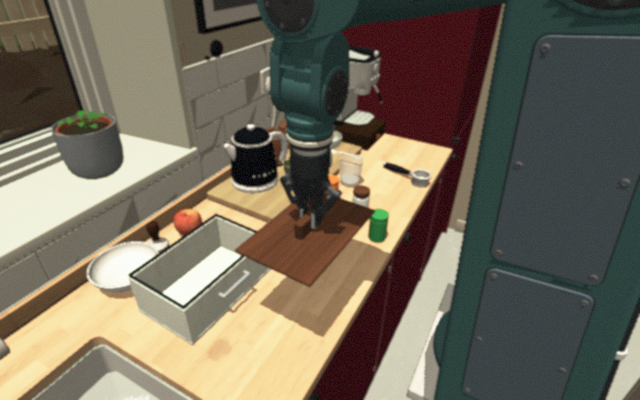

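The scene view shows the lid held level at (305,237). The empty tin is at (200,275), the green decoy at (378,225), and the portafilter at (410,172). Lowering the lid now.

Emit:
{"api": "carry_out", "payload": {
  "deltas": [0, 0, 0, 0.5, 0, 0, 0, 0, 0.8, 0, 0, 0, 0, 0.8, 0, 0, 0, 0, 0.8, 0, 0, 0, 0, 0.8, 0, 0, 0, 0, 0.8, 0, 0, 0, 0, 0.6, 0, 0, 0, 0, 0.4, 0, 0, 0, 0, 0.3, 0, 0, 0, 0, 0.2, 0, 0, 0, 0, 0.2, 0, 0, 0, 0, 0.15, 0, 0, 0, 0, 0.07, 0, 0, 0, 0, 0, 0, 0, 0, 0, 0, 0]
}}

```text
t: 7.55
eef_pos: [0.4243, 0.0596, 0.0305]
ee_rot: [[0.051, 0.999, 0.001], [0.999, -0.051, 0.0], [0.0, 0.001, -1.0]]
wrist_force: [-0.1, -0.2, -2.3]
width: 0.0192
finger_force: 51.5
```

Emit:
{"api": "carry_out", "payload": {
  "deltas": [1, 0, 0, 0, 0, 1, 0, 0, 0, 0, 1, 0, 0, 0, 0, 1, 0, 0, 0, 0, 1, 0, 0, -0.3, 0, 1, 0, 0, -0.7, 0, 1, 0, 0, -1, 0, 1, 0, 0, -1, 0, 1, -0.8, 0.14, -1, 0, 1, -0.8, 0.14, -1, 0, 1, -0.8, 0.14, -1, 0, 1, -0.8, 0.14, -1, 0, 1, -0.8, 0.14, -1, 0, 1, -0.8, 0.14, -1, 0, 1, -0.9, 0.15, 0, 0, 1, -0.9, 0.15, 0, 0, 1, -0.9, 0.15, 0, 0, 1, -0.9, 0.15, 0, 0, 0, -0.9, 0.15, 0, 0, 0, -0.3, 0, 0, 0]
}}

```text
t: 9.22
eef_pos: [0.4572, -0.2335, 0.2997]
ee_rot: [[0.053, 0.999, -0.0], [0.999, -0.053, -0.0], [-0.0, -0.0, -1.0]]
wrist_force: [0.4, -0.9, -0.2]
width: 0.064
finger_force: 0.0
```

```bash
python3 - <<'E'
from h import *
d=save('sc2','scene'); P=cloud(d)
for lo,hi,b in [(.012,.03,(.3,.55,-.2,.3)),(.045,.07,(.38,.48,-.1,.2))]:
    m=(P[...,2]>lo)&(P[...,2]<hi)&(P[...,0]>b[0])&(P[...,0]<b[1])&(P[...,1]>b[2])&(P[...,1]<b[3])
    k,l,st,c=cv2.connectedComponentsWithStats(m.astype(np.uint8))
    for i in range(1,k):
        if st[i,4]>150: q=P[l==i]; print(st[i],cv2.minAreaRect((q[:,:2]*1000).astype(np.float32)),np.median(q[:,2]))
s=manip.state(); d=save('wr3','wrist'); caps(d,tool(s)); plan(.458,-.17,.12,-3)
E
```

```text
[ 244  249  123  106 6272] ((422.5512390136719, 58.79022979736328), (273.0295715332031, 174.76712036132812), 87.3039779663086) 0.019507565655540904
[296 270  27  30 324] ((422.1349182128906, 60.90565490722656), (88.74851989746094, 20.858949661254883), 85.60904693603516) 0.05659953657163108
[425.  56.] circ 574.9 -104.3 r 13.8 mean [ 574.7 -104.5   88.3] [187 166 137]
[323. 125.] circ 457.8 -172.6 r 25.9 mean [ 457.8 -172.3   93.3] [131  83  43]
[408. 173.] circ 556.2 -235.0 r 25.9 mean [ 556.  -234.1   91.1] [126  79  42]
[256. 180.] circ 371.5 -233.9 r 25.7 mean [ 371.9 -233.4   86. ] [ 69 167  64]
[331. 238.] circ 460.1 -314.2 r 25.8 mean [ 460.1 -313.3   91.7] [87 59 33]
[419. 241.] circ 571.3 -329.6 r 25.7 mean [ 574.  -325.6   85.9] [222 126   4]
t=9.3 pos [ 0.4568 -0.2317  0.2999] yaw_y -3.04 j6 57 shift [ 2.053 -0.064  5.996] len 6.34 turn -0.001; shift after turn [ 2.053 -0.062  5.996]
```

View pics/sc2.png

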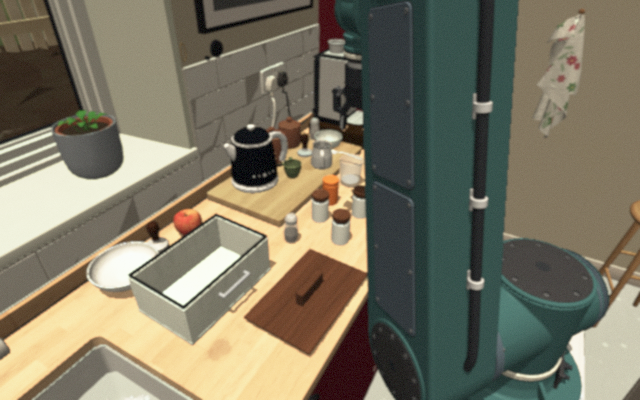

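The scene view shows the lid flat on the worktop at (308,298), the tin open at (200,275), and the pots undisturbed. Now pressing the cap of pot A.

Emit:
{"api": "carry_out", "payload": {
  "deltas": [0, 0.4, 0, 0.8, 0, 0, 0.8, 0, 0.9, 0, 0, 0.8, 0, 0.9, 0, 0, 0, 0, 0.9, 0, 0, 0, 0, 0.9, 0, 0, 0, 0, 0.9, 0, 0, 0, 0, 0.8, 0, 0, 0, 0, 0.5, 0, 0, 0, 0, 0.1, 0, 0, 0, 0, 0.1, 0, 0, 0, 0, 0.1, 0, 0, 0, 0, 0.1, 0, 0, 0, 0, 0.1, 0, 0, 0, 0, 0.04, 0, 0, 0, 0, 0, 0]
}}

```text
t: 10.57
eef_pos: [0.4603, -0.1706, 0.0863]
ee_rot: [[0.051, 0.999, 0.001], [0.999, -0.051, -0.0], [-0.0, 0.001, -1.0]]
wrist_force: [0.5, 0.6, 1.8]
width: 0.0003
finger_force: 1.0
```

Emit:
{"api": "carry_out", "payload": {
  "deltas": [0, 0, 0, 0.03, 0, 0, 0, 0, 0.03, 0, 0, 0, 0, 0, 0, 0, 0, 0, 0, 0]
}}

```text
t: 10.9
eef_pos: [0.4605, -0.1706, 0.0849]
ee_rot: [[0.051, 0.999, 0.001], [0.999, -0.051, -0.0], [-0.0, 0.001, -1.0]]
wrist_force: [0.7, 4.3, 12.7]
width: 0.0002
finger_force: 6.4
```

Emit:
{"api": "carry_out", "payload": {
  "deltas": [0, 0, 0, -0.5, 0, 0, 0, 0, -0.5, 0, 0, -0.8, 0.05, 0, 0, 0, -0.8, 0.05, 0, 0, 0, -0.8, 0.05, 0, 0, 0, -0.8, 0.05, 0, 0, 0, -0.8, 0.05, 0, 0, 0, -0.74, 0.02, 0, 0, 0, 0, 0, 0, 0, 0, 0, 0, 0.3, 0, 0, 0, 0, 0.3, 0, 0, 0, 0, 0.1, 0, 0, 0, 0, 0.1, 0, 0, 0, 0, 0.1, 0, 0, 0, 0, 0.05, 0, 0, 0, 0, 0.03, 0, 0, 0, 0, 0.02, 0, 0, 0, 0, 0, 0, 0, 0, 0, 0, 0]
}}

```text
t: 12.48
eef_pos: [0.4611, -0.3127, 0.0853]
ee_rot: [[0.051, 0.999, 0.001], [0.999, -0.051, -0.0], [-0.0, 0.001, -1.0]]
wrist_force: [-3.8, 4.3, 15.5]
width: -0.0003
finger_force: 7.8
```

Emit:
{"api": "carry_out", "payload": {
  "deltas": [0, 0, 0, -0.5, 0, 0, 0, 0, -0.5, 0, 0, 0.7, 0.76, 0, 0, 0, 0.7, 0.76, 0, 0, 0, 0.7, 0.76, 0, 0, 0, 0.7, 0.76, 0, 0, 0, 0, 0, 0, 0, 0, 0, 0, 0.3, 0, 0, 0, 0, 0.3, 0, 0, 0, 0, 0.1, 0, 0, 0, 0, 0.1, 0, 0, 0, 0, 0.1, 0, 0, 0, 0, 0.05, 0, 0, 0, 0, 0.03, 0, 0, 0, 0, 0.02, 0, 0, 0, 0, 0, 0, 0, 0, 0, 0, 0]
}}

```text
t: 13.9
eef_pos: [0.5561, -0.2342, 0.0852]
ee_rot: [[0.051, 0.999, 0.001], [0.999, -0.051, -0.001], [-0.001, 0.001, -1.0]]
wrist_force: [-4.0, 1.1, 13.0]
width: -0.0002
finger_force: 6.2
```

Emit:
{"api": "carry_out", "payload": {
  "deltas": [0, 0, 0, -0.6, 0, 1, 0, 0, -0.9, 0, 1, 0, 0, -0.9, 0, 1, 0, 0, -0.7, 0, 1, 0, 0, 0, 0, 1, 0, 0, 0, 0, 1, 0, 0, 0, 0]
}}

```text
t: 14.48
eef_pos: [0.5559, -0.2337, 0.1766]
ee_rot: [[0.051, 0.999, -0.001], [0.999, -0.051, 0.0], [0.0, -0.001, -1.0]]
wrist_force: [0.3, 1.1, -0.8]
width: 0.0723
finger_force: 0.0
```

```bash
python3 - <<'E'
from h import *
s=manip.state(); d=save('wr4','wrist'); caps(d,tool(s)); plan(.5567,-.2337,.043,-3);print(s['width'])
E
```

```text
[343.  28.] circ 575.3 -104.0 r 13.6 mean [ 575.2 -104.5   88.4] [191 173 144]
[196. 132.] circ 458.1 -172.4 r 26.0 mean [ 458.5 -171.8   86. ] [122  75  38]
[326. 203.] circ 556.9 -234.5 r 25.9 mean [ 556.6 -233.5   86. ] [128  79  40]
[106. 213.] circ 371.4 -233.8 r 26.6 mean [ 372.6 -232.9   86. ] [30 94 35]
[348. 303.] circ 571.8 -329.5 r 26.3 mean [ 571.3 -328.3   86. ] [169  74   1]
t=14.5 pos [ 0.5558 -0.2336  0.1763] yaw_y -2.93 j6 62 shift [-0.005  0.037  4.443] len 4.44 turn 0.001; shift after turn [-0.005  0.037  4.443]
0.07230371103415907
```

Emit:
{"api": "carry_out", "payload": {
  "deltas": [1, 0, 0.03, 0, 0, 1, 0, 0, 0.5, 0, 1, 0, 0, 0.8, 0, 1, 0, 0, 0.8, 0, 1, 0, 0, 0.8, 0, 1, 0, 0, 0.8, 0, 1, 0, 0, 0.5, 0, 1, 0, 0, 0.24, 0, 1, 0, 0, 0, 0, 0, 0, 0, 0, 0, 0, 0, 0, 0, 0, 0, 0, 0, 0, 0, 0, 0, 0, 0, 0, 0, 0, 0, 0, 0, 0, 0, 0, 0, 0, 0, 0, 0, -0.4, 0, 0, 0, 0, -0.6, 0],
  "newtons": 30
}}

```text
t: 15.95
eef_pos: [0.5562, -0.2333, 0.0734]
ee_rot: [[0.051, 0.999, -0.002], [0.999, -0.051, 0.001], [0.001, -0.002, -1.0]]
wrist_force: [0.1, 0.2, -2.8]
width: 0.0516
finger_force: 32.5
```

Emit:
{"api": "carry_out", "payload": {
  "deltas": [0, 0, 0, -0.9, 0, 0, 0, 0, -0.9, 0, 0, 0, 0, -0.9, 0, 0, 0, 0, -0.9, 0, 0, 0.4, 0, -0.9, 0, 0, 0.9, 0.15, -0.2, 0, 0, 0.9, 0.15, 0, 0, 0, 0.9, 0.15, 0, 0, 0, 0.9, 0.15, 0, 0, 0, 0.9, 0.15, 0, 0, 0, 0.9, 0.15, 0, 0, 0, 0.9, 0.15, 0, 0, 0, 0.9, 0.15, 0, 0, 0, 0.9, 0.15, 0, 0, 0, 0.9, 0.15, 0, 0, 0, 0.9, 0.15, 0, 0, 0, 0.9, 0.15, 0, 0, 0, 0.9, 0.15, 0, 0, 0, 0.9, 0.15, 0, 0, 0, 0.9, 0.15, 0, 0]
}}

```text
t: 17.62
eef_pos: [0.6457, 0.1806, 0.2153]
ee_rot: [[0.051, 0.999, 0.0], [0.999, -0.051, -0.0], [0.0, 0.0, -1.0]]
wrist_force: [0.6, -0.0, -3.2]
width: 0.0512
finger_force: 32.6
```

```bash
python3 - <<'E'
from h import *
s=manip.state(); print(s['width'],s['finger_force']); plan(.6536,.2249,.0525,-2.9)
E
```

```text
0.051248745187096496 32.62105196714401
t=17.6 pos [0.6457 0.1806 0.2153] yaw_y -2.92 j6 102 shift [1.487 0.188 5.426] len 5.63 turn -0.000; shift after turn [1.487 0.189 5.426]
```

Emit:
{"api": "carry_out", "payload": {
  "deltas": [0, 0.75, 0.1, 0, 0, 0, 0.74, 0.09, 0, 0, 0, 0, 0, 0, 0, 0, 0, 0, 0.7, 0, 0, 0, 0, 0.9, 0, 0, 0, 0, 0.9, 0, 0, 0, 0, 0.9, 0, 0, 0, 0, 0.8, 0, 0, 0, 0, 0.5, 0, 0, 0, 0, 0.3, 0, 0, 0, 0, 0.2, 0, 0, 0, 0, 0.1, 0, 0, 0, 0, 0.1, 0, 0, 0, 0, 0, 0, 0, 0, 0, 0, 0]
}}

```text
t: 18.87
eef_pos: [0.6541, 0.2237, 0.0538]
ee_rot: [[0.051, 0.999, 0.001], [0.999, -0.051, 0.0], [0.0, 0.001, -1.0]]
wrist_force: [-0.5, -0.3, -2.2]
width: 0.0512
finger_force: 32.6
```

Emit:
{"api": "carry_out", "payload": {
  "deltas": [0, 0, 0, 0.03, 0, 0, 0, 0, 0.02, 0, 0, 0, 0, 0, 0, 0.8, 0, 0, 0, 0, 0.8, 0, 0, 0, 0, 0.8, 0, 0, 0, 0, 0.8, 0, 0, 0, 0, 0.8, 0, 0, -0.4, 0, 0.8, 0, 0, -0.9, 0, 0.8, 0, 0, -0.9, 0, 0.8, 0, 0, -0.9, 0, 0.8, 0, 0, -0.9, 0, 0.8, 0, 0, -0.9, 0, 0.8, 0, 0, -0.9, 0, 1, -0.8, -0.4, -0.3, 0, 1, -0.9, -0.45, 0, 0, 1, -0.9, -0.45, 0, 0, 1, -0.9, -0.45, 0, 0, 1, -0.9, -0.45, 0, 0]
}}

```text
t: 20.45
eef_pos: [0.5802, 0.0941, 0.2346]
ee_rot: [[0.051, 0.999, 0.0], [0.999, -0.051, -0.0], [-0.0, 0.0, -1.0]]
wrist_force: [0.2, -0.0, -1.0]
width: 0.0851
finger_force: 0.0
```

```bash
python3 - <<'E'
from h import *
plan(.4585,-.1718,.2,-3)
E
```

```text
t=20.4 pos [0.5802 0.0941 0.2346] yaw_y -2.91 j6 94 shift [-9.058 -3.601  1.152] len 9.82 turn 0.002; shift after turn [-9.063 -3.587  1.152]
```

Emit:
{"api": "carry_out", "payload": {
  "deltas": [1, -0.9, -0.36, 0.12, 0, 1, -0.9, -0.36, 0.12, 0, 1, -0.9, -0.36, 0.12, 0, 1, -0.9, -0.36, 0.12, 0, 1, -0.9, -0.36, 0.12, 0, 1, -0.9, -0.36, 0.12, 0, 1, -0.9, -0.36, 0.12, 0, 1, -0.9, -0.36, 0.12, 0, 1, -0.9, -0.36, 0.12, 0, 1, -0.96, -0.36, 0.08, 0, 1, 0, 0, 0, 0, 1, 0, 0, 0, 0]
}}

```text
t: 21.45
eef_pos: [0.4589, -0.1718, 0.1998]
ee_rot: [[0.054, 0.999, -0.0], [0.999, -0.054, 0.0], [0.0, -0.0, -1.0]]
wrist_force: [0.2, -0.1, 0.0]
width: 0.085
finger_force: 0.0
```

```bash
python3 - <<'E'
from h import *
s=manip.state(); d=save('wr5','wrist'); caps(d,tool(s)); plan(.4585,-.1718,.043,-3)
d=save('sc3','scene'); P=cloud(d)
m=(P[...,2]>.085)&(P[...,2]<.1)&(P[...,0]>.58)&(P[...,0]<.72)&(P[...,1]>.04)&(P[...,1]<.265)
q=P[m]; print(m.sum(), q.mean(0) if m.sum() else 0)
E
```

```text
[458. 110.] circ 574.5 -103.9 r 13.9 mean [ 574.1 -103.9   88.3] [186 166 137]
[344. 196.] circ 475.3 -173.6 r 25.8 mean [ 475.2 -172.8   85.9] [125  78  40]
[247. 260.] circ 371.4 -233.8 r 25.9 mean [ 380.6 -231.5   85.9] [48 94 38]
[333. 322.] circ 460.4 -311.4 r 25.2 mean [ 459.8 -303.3   85.8] [64 40 21]
t=21.5 pos [ 0.4593 -0.171   0.1999] yaw_y -3.00 j6 63 shift [-0.029 -0.026  5.229] len 5.23 turn 0.000; shift after turn [-0.029 -0.026  5.229]
385 [0.6496632  0.22531509 0.09169322]
```

Pot A was knocked about 17 mm. I'll shift over it and check that it's at rest.

Emit:
{"api": "carry_out", "payload": {
  "deltas": [1, -0.03, 0.27, 0.2, 0, 1, -0.02, 0.26, 0.5, 0, 1, 0, 0, 0, 0, 1, 0, 0, 0, 0]
}}

```text
t: 21.88
eef_pos: [0.4754, -0.1722, 0.1781]
ee_rot: [[0.049, 0.999, -0.001], [0.999, -0.049, 0.001], [0.001, -0.002, -1.0]]
wrist_force: [-0.3, 0.5, 0.2]
width: 0.0853
finger_force: 0.0
```

```bash
python3 - <<'E'
from h import *
s=manip.state(); d=save('wr6','wrist'); caps(d,tool(s)); plan(.4752,-.1732,.043,-3)
E
```

```text
[449. 110.] circ 574.9 -103.7 r 13.9 mean [ 574.2 -103.8   88.3] [184 164 136]
[326. 203.] circ 475.3 -173.7 r 26.0 mean [ 475.3 -172.7   86. ] [120  74  38]
[197. 257.] circ 361.4 -220.3 r 19.5 mean [ 360.7 -216.2   85.8] [48 87 42]
[319. 328.] circ 461.8 -298.2 r 19.9 mean [ 462.9 -293.9   85.5] [53 33 18]
t=21.9 pos [ 0.4753 -0.1724  0.1787] yaw_y -2.85 j6 64 shift [-2.900e-02  1.000e-03  4.523e+00] len 4.52 turn 0.003; shift after turn [-2.900e-02  1.000e-03  4.523e+00]
```

Emit:
{"api": "carry_out", "payload": {
  "deltas": [1, -0.03, 0, 0.5, 0, 1, 0, 0, 0.8, 0, 1, 0, 0, 0.8, 0, 1, 0, 0, 0.8, 0, 1, 0, 0, 0.8, 0, 1, 0, 0, 0.5, 0, 1, 0, 0, 0.3, 0, 1, 0, 0, 0, 0, 0, 0, 0, 0, 0, 0, 0, 0, 0, 0, 0, 0, 0, 0, 0, 0, 0, 0, 0, 0, 0, 0, 0, 0, 0, 0, 0, 0, -0.4, 0, 0, 0, 0, -0.8, 0, 0, 0, 0, -0.9, 0, 0, 0, 0, -0.9, 0, 0, 0, 0, -0.9, 0, 0, 0, 0, -0.9, 0, 0, 0, 0, -0.9, 0]
}}

```text
t: 23.6
eef_pos: [0.4748, -0.1739, 0.2168]
ee_rot: [[0.051, 0.999, 0.001], [0.999, -0.051, -0.0], [-0.0, 0.001, -1.0]]
wrist_force: [2.0, -1.2, -2.7]
width: 0.0509
finger_force: 32.4
```

```bash
python3 - <<'E'
from h import *
s=manip.state(); print(s['width'],s['finger_force']); plan(.650,.153,.0525,-2.9)
E
```

```text
0.050940448247037716 32.421152740716934
t=23.6 pos [ 0.4748 -0.1739  0.2168] yaw_y -2.92 j6 64 shift [11.181  5.272  5.477] len 13.52 turn -0.000; shift after turn [11.179  5.276  5.477]
```

Emit:
{"api": "carry_out", "payload": {
  "deltas": [0, 0.86, 0.41, 0, 0, 0, 0.86, 0.41, 0, 0, 0, 0.86, 0.41, 0, 0, 0, 0.86, 0.41, 0, 0, 0, 0.86, 0.41, 0, 0, 0, 0.86, 0.41, 0, 0, 0, 0.86, 0.41, 0, 0, 0, 0.86, 0.41, 0, 0, 0, 0.86, 0.41, 0, 0, 0, 0.86, 0.41, 0, 0, 0, 0.86, 0.41, 0, 0, 0, 0.86, 0.41, 0, 0, 0, 0.86, 0.35, 0, 0, 0, 0, 0, 0, 0, 0, 0, 0, 0, 0]
}}

```text
t: 24.85
eef_pos: [0.6502, 0.1541, 0.2146]
ee_rot: [[0.049, 0.999, -0.0], [0.999, -0.049, -0.0], [-0.0, -0.0, -1.0]]
wrist_force: [-0.2, -0.4, -1.8]
width: 0.0513
finger_force: 32.7
```

Emit:
{"api": "carry_out", "payload": {
  "deltas": [0, 0, 0, 0.7, 0, 0, 0, 0, 0.9, 0, 0, 0, 0, 0.9, 0, 0, 0, 0, 0.9, 0, 0, 0, 0, 0.8, 0, 0, 0, 0, 0.5, 0, 0, 0, 0, 0.3, 0, 0, 0, 0, 0.2, 0, 0, 0, 0, 0.1, 0, 0, 0, 0, 0.1, 0, 0, 0, 0, 0.05, 0, 0, 0, 0, 0, 0, 0, 0, 0, 0, 0]
}}

```text
t: 25.93
eef_pos: [0.6506, 0.1528, 0.0529]
ee_rot: [[0.051, 0.999, 0.002], [0.999, -0.051, 0.0], [0.0, 0.002, -1.0]]
wrist_force: [-4.0, -0.5, 6.6]
width: 0.0515
finger_force: 33.6
```

Contact with the floor. Release, rise, and head for pot C.

Emit:
{"api": "carry_out", "payload": {
  "deltas": [0.8, 0, 0, 0, 0, 0.8, 0, 0, 0, 0, 0.8, 0, 0, 0, 0, 0.8, 0, 0, 0, 0, 0.8, 0, 0, -0.4, 0, 0.8, 0, 0, -0.9, 0, 0.8, 0, 0, -0.9, 0, 0.8, 0, 0, -0.9, 0, 0.8, 0, 0, -0.9, 0, 0.8, 0, 0, -0.9, 0, 1, -0.8, -0.3, -0.3, 0, 1, -0.9, -0.36, 0, 0, 1, -0.9, -0.36, 0, 0, 1, -0.9, -0.36, 0, 0, 1, -0.9, -0.36, 0, 0, 1, -0.9, -0.36, 0, 0, 1, -0.9, -0.36, 0, 0, 1, -0.9, -0.36, 0, 0, 1, -0.9, -0.36, 0, 0, 1, -0.9, -0.36, 0, 0]
}}

```text
t: 27.6
eef_pos: [0.5297, -0.1095, 0.2075]
ee_rot: [[0.051, 0.999, 0.0], [0.999, -0.051, -0.0], [-0.0, 0.0, -1.0]]
wrist_force: [-0.6, -0.7, 0.1]
width: 0.0857
finger_force: 0.0
```

```bash
python3 - <<'E'
from h import *
plan(.461,-.313,.2,-3)
E
```

```text
t=27.6 pos [ 0.5297 -0.1095  0.2075] yaw_y -2.92 j6 73 shift [-6.891 -1.943  0.249] len 7.16 turn 0.001; shift after turn [-6.894 -1.933  0.249]
```

Emit:
{"api": "carry_out", "payload": {
  "deltas": [1, -0.9, -0.25, 0.1, 0, 1, -0.9, -0.25, 0.1, 0, 1, -0.9, -0.25, 0.05, 0, 1, -0.9, -0.25, 0, 0, 1, -0.9, -0.25, 0, 0, 1, -0.9, -0.25, 0, 0, 1, -0.9, -0.25, 0, 0, 1, -0.59, -0.19, 0, 0, 1, 0, 0, 0, 0, 1, 0, 0, 0, 0]
}}

```text
t: 28.43
eef_pos: [0.4614, -0.3124, 0.1997]
ee_rot: [[0.053, 0.999, -0.0], [0.999, -0.053, 0.0], [0.0, -0.0, -1.0]]
wrist_force: [-0.2, -0.2, 0.1]
width: 0.0855
finger_force: 0.0
```

```bash
python3 - <<'E'
from h import *
s=manip.state(); d=save('wr7','wrist'); caps(d,tool(s)); plan(.461,-.313,.043,-3)
E
```

```text
[213. 110.] circ 371.4 -234.0 r 26.0 mean [ 372.  -233.6   86. ] [ 53 158  57]
[324. 197.] circ 460.1 -314.1 r 25.8 mean [ 460.  -313.3   85.9] [116  72  37]
[447. 208.] circ 571.0 -329.9 r 26.0 mean [ 570.8 -329.    85.9] [217 120   1]
[408. 319.] circ 539.2 -448.5 r 23.9 mean [ 537.1 -442.8   91.4] [150 136 117]
t=28.5 pos [ 0.4617 -0.3117  0.1998] yaw_y -2.96 j6 51 shift [-0.046 -0.022  5.226] len 5.23 turn 0.001; shift after turn [-0.046 -0.022  5.226]
```

View pics/wr7.png

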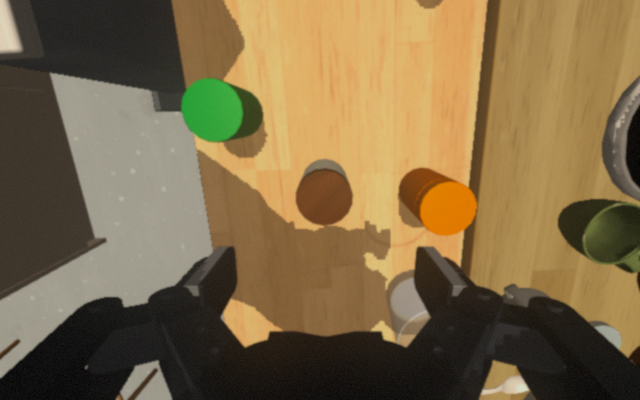

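The wrist view shows the last pot with its cap at (324,197), green at (212,110), orange at (447,208), and the tumbler at (415,300). No fourth pot is visible here.

Emit:
{"api": "carry_out", "payload": {
  "deltas": [1, -0.06, -0.05, 0.5, 0, 1, 0, 0, 0.9, 0, 1, 0, 0, 0.9, 0, 1, 0, 0, 0.9, 0, 1, 0, 0, 0.9, 0, 1, 0, 0, 0.6, 0, 1, 0, 0, 0.4, 0, 1, 0, 0, 0.1, 0, 0, 0, 0, 0, 0, 0, 0, 0, 0, 0, 0, 0, 0, 0, 0, 0, 0, 0, 0, 0, 0, 0, 0, 0, 0, 0, 0, 0, 0, 0, 0, 0, 0, -0.8, 0, 0, 0, 0, -0.9, 0, 0, 0, 0, -0.9, 0, 0, 0, 0, -0.9, 0, 0, 0, 0, -0.9, 0, 0, 0, 0, -0.9, 0]
}}

```text
t: 30.15
eef_pos: [0.4599, -0.3133, 0.2045]
ee_rot: [[0.051, 0.999, 0.0], [0.999, -0.051, -0.0], [-0.0, 0.0, -1.0]]
wrist_force: [1.2, -0.7, -2.8]
width: 0.0514
finger_force: 33.0
```

```bash
python3 - <<'E'
from h import *
s=manip.state(); print(s['width'],s['finger_force']); plan(.6464,.0811,.215,-2.9)
E
```

```text
0.051364241336840956 32.98160836100578
t=30.1 pos [ 0.4599 -0.3133  0.2045] yaw_y -2.92 j6 50 shift [13.447  5.537 -0.35 ] len 14.55 turn -0.000; shift after turn [13.445  5.542 -0.35 ]
```

Emit:
{"api": "carry_out", "payload": {
  "deltas": [0, 0.9, 0.37, -0.1, 0, 0, 0.9, 0.37, -0.1, 0, 0, 0.9, 0.37, -0.1, 0, 0, 0.9, 0.37, -0.05, 0, 0, 0.9, 0.37, 0, 0, 0, 0.9, 0.37, 0, 0, 0, 0.9, 0.37, 0, 0, 0, 0.9, 0.37, 0, 0, 0, 0.9, 0.37, 0, 0, 0, 0.9, 0.37, 0, 0, 0, 0.9, 0.37, 0, 0, 0, 0.9, 0.37, 0, 0, 0, 0.9, 0.37, 0, 0, 0, 0.9, 0.37, 0, 0, 0, 0.85, 0.36, 0, 0, 0, 0, 0, 0, 0, 0, 0, 0, 0, 0]
}}

```text
t: 31.57
eef_pos: [0.6469, 0.0822, 0.213]
ee_rot: [[0.049, 0.999, -0.0], [0.999, -0.049, -0.0], [-0.0, -0.0, -1.0]]
wrist_force: [-0.8, -0.9, -2.0]
width: 0.0515
finger_force: 33.1
```

Emit:
{"api": "carry_out", "payload": {
  "deltas": [0, 0, 0, 0.7, 0, 0, 0, 0, 0.9, 0, 0, 0, 0, 0.9, 0, 0, 0, 0, 0.9, 0, 0, 0, 0, 0.8, 0, 0, 0, 0, 0.5, 0, 0, 0, 0, 0.3, 0, 0, 0, 0, 0.2, 0, 0, 0, 0, 0.1, 0, 0, 0, 0, 0.05, 0, 0, 0, 0, 0.04, 0, 0, 0, 0, 0, 0, 0, 0, 0, 0, 0]
}}

```text
t: 32.65
eef_pos: [0.6472, 0.0809, 0.0528]
ee_rot: [[0.051, 0.999, 0.002], [0.999, -0.051, -0.0], [-0.0, 0.002, -1.0]]
wrist_force: [-3.7, -0.2, 7.3]
width: 0.0516
finger_force: 33.9
```

Emit:
{"api": "carry_out", "payload": {
  "deltas": [0.8, 0, 0, 0, 0, 0.8, 0, 0, 0, 0, 0.8, 0, 0, 0, 0, 0.8, 0, 0, 0, 0, 0.8, 0, 0, -0.4, 0, 0.8, 0, 0, -0.9, 0, 0.8, 0, 0, -0.9, 0, 0.8, 0, 0, -0.9, 0, 0.8, 0, 0, -0.9, 0, 0.8, 0, 0, -0.9, 0, 1, 0, -0.1, -0.9, 0, 1, 0, -0.4, -0.9, 0, 1, 0, -0.4, -0.9, 0, 1, 0, -0.4, -0.9, 0, 1, 0, -0.4, -0.5, 0, 1, 0, 0, 0, 0, 1, 0, 0, 0, 0]
}}

```text
t: 34.07
eef_pos: [0.596, 0.0836, 0.3222]
ee_rot: [[0.051, 0.999, 0.002], [0.999, -0.051, 0.0], [0.0, 0.002, -1.0]]
wrist_force: [1.3, -0.5, -0.6]
width: 0.0856
finger_force: 0.0
```

```bash
python3 - <<'E'
from h import *
s=manip.state(); d=save('wr8','wrist'); P=cloud(d,tool(s)@d['hand_eye'])
m=(P[...,2]>.1)&(P[...,2]<.125)&(P[...,0]>.5)
k,l,st,c=cv2.connectedComponentsWithStats(m.astype(np.uint8),connectivity=8)
i=1+np.argmax(st[1:,4]); q=P[l==i]; r=cv2.minAreaRect((q[:,:2]*1000).astype(np.float32)); print('rim',r,np.median(q[:,2]))
m=(P[...,2]>.085)&(P[...,2]<.1)&(P[...,0]>.58)&(P[...,0]<.72)
k,l,st,c=cv2.connectedComponentsWithStats(m.astype(np.uint8))
for i in range(1,k):
    if st[i,4]>200: q=P[l==i]; print('pot',st[i],cv2.minEnclosingCircle((q[:,:2]*1000).astype(np.float32)),np.percentile(q[:,2],[5,50,95]))
for lo,hi in [(.015,.03),(.052,.063)]:
    m=(P[...,2]>lo)&(P[...,2]<hi)&(P[...,0]>.3)&(P[...,0]<.545)&(P[...,1]>-.15)
    k,l,st,c=cv2.connectedComponentsWithStats(m.astype(np.uint8))
    for i in range(1,k):
        if st[i,4]>300: q=P[l==i]; print('lid',st[i],cv2.minAreaRect((q[:,:2]*1000).astype(np.float32)),np.median(q[:,2]))
plan(.4235,.059,.2,-3)
E
```

```text
rim ((941.046875, 63.17323303222656), (387.8121337890625, 5.357707977294922), 89.95043182373047) 0.1116542790512079
pot [ 347   27   45   50 1772] ((653.565185546875, 223.16278076171875), 25.970731735229492) [0.09227354 0.0938468  0.09524104]
pot [ 346   92   43   45 1493] ((650.3294677734375, 153.5210723876953), 25.861602783203125) [0.09247248 0.0939242  0.0952695 ]
pot [ 345  154   41   41 1291] ((646.6891479492188, 80.62737274169922), 25.893550872802734) [0.09231079 0.09389813 0.0951032 ]
pot [316 214 107   4 341] ((650.391357421875, 26.228015899658203), 69.45767974853516) [0.08666977 0.09202218 0.09938555]
lid [  145    96   131   172 17641] ((424.58905029296875, 58.19050598144531), (267.6399841308594, 174.4241485595703), 87.13725280761719) 0.021148429958606885
lid [195 162  22  62 916] ((425.07952880859375, 58.699893951416016), (89.0972671508789, 19.71427345275879), 87.01519012451172) 0.05874017668486012
t=34.1 pos [0.596  0.0835 0.321 ] yaw_y -2.92 j6 93 shift [-1.11  -5.7    4.035] len 7.07 turn 0.001; shift after turn [-1.117 -5.699  4.035]
```

View pics/wr8.png

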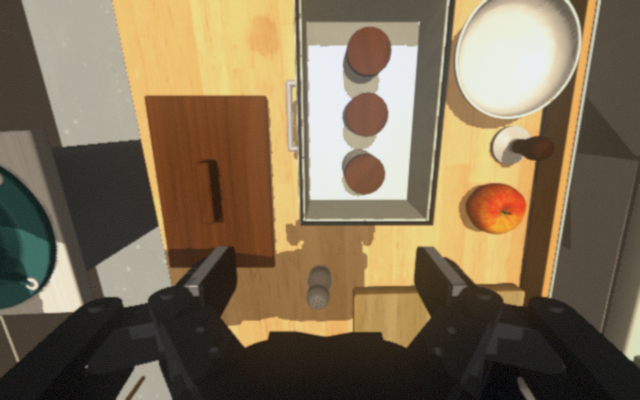

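The wrist view shows the three pots standing in the tin at (369,50), (366,114) and (364,173), and the lid on the worktop with its handle at (208,191). Now refining the tin centre while fetching the lid.

```bash
python3 - <<'E'
from h import *
s=manip.state(); d=dict(np.load('pics/wr8.npz')); P=cloud(d,tool(s)@d['hand_eye'])
t=np.radians(-2.9); ex=np.array([np.cos(t),np.sin(t)]); ey=np.array([-ex[1],ex[0]])
q=(P[...,:2]-[.65,.153]); X=q@ex; Y=q@ey; Z=P[...,2]
m=(Z>.104)&(Z<.122)&(abs(Y)<.1)&(abs(X)<.1)
for sg in (-1,1):
    e=X[m&(X*sg>.06)]; print('x side',sg,len(e),np.percentile(e*1000,[2,50,98]))
e=Y[(Z>.104)&(Z<.122)&(abs(X)<.06)&(Y<-.1)&(Y>-.16)]; print('y-',len(e),np.percentile(e*1000,[2,50,98]))
E
```

```text
x side -1 1281 [-83.78099148 -79.20556606 -76.06000405]
x side 1 1618 [77.671097   80.09454716 83.85030238]
y- 681 [-132.15277419 -128.78430127 -126.44100277]
```

Emit:
{"api": "carry_out", "payload": {
  "deltas": [1, -0.16, -0.81, 0.3, 0, 1, -0.16, -0.81, 0.4, 0, 1, -0.16, -0.81, 0.4, 0, 1, -0.16, -0.81, 0.4, 0, 1, -0.16, -0.81, 0.4, 0, 1, -0.16, -0.8, 0.4, 0, 1, -0.16, -0.8, 0.4, 0, 1, 0, 0, 0.9, 0, 1, 0, 0, 0.9, 0, 1, 0, 0, 0.9, 0, 1, 0, 0, 0.9, 0, 1, 0, 0, 0.9, 0, 1, 0, 0, 0.8, 0, 1, 0, 0, 0.7, 0, 1, 0, 0, 0.5, 0, 1, 0, 0, 0.4, 0, 1, 0, 0, 0, 0]
}}

```text
t: 35.53
eef_pos: [0.4228, 0.0587, 0.0307]
ee_rot: [[0.051, 0.999, -0.005], [0.999, -0.051, 0.0], [-0.0, -0.005, -1.0]]
wrist_force: [-0.3, -0.4, 0.1]
width: 0.0851
finger_force: 0.0
```

Emit:
{"api": "carry_out", "payload": {
  "deltas": [0, 0, 0, 0, 0, 0, 0, 0, 0, 0, 0, 0, 0, 0, 0, 0, 0, 0, 0, 0, 0, 0, 0, 0, 0, 0, 0, 0, 0, 0, 0, 0, 0, 0, 0, 0, 0, 0, 0, 0, 0, 0, 0, 0, 0, 0, 0, 0, -0.3, 0, 0, 0, 0, -0.7, 0, 0, 0, 0, -0.8, 0, 0, 0, 0, -0.8, 0, 0, 0, 0, -0.8, 0, 0, 0, 0, -0.8, 0, 0, 0, 0, -0.8, 0, 0, 0, 0, -0.6, 0, 0, 0, 0, 0, 0, 0, 0, 0, 0, 0],
  "newtons": 50
}}

```text
t: 37.12
eef_pos: [0.425, 0.0586, 0.2017]
ee_rot: [[0.051, 0.999, 0.001], [0.999, -0.051, -0.0], [0.0, 0.001, -1.0]]
wrist_force: [0.1, -0.5, -3.8]
width: 0.0194
finger_force: 49.7
```

```bash
python3 - <<'E'
from h import *
s=manip.state(); print(s['width'],s['finger_force'],s['wrist_force']); plan(.6505,.1532,.2,-2.9)
E
```

```text
0.019421203379218717 49.73829746246338 [ 0.14069952 -0.45536223 -3.80403372]
t=37.1 pos [0.425  0.0586 0.2017] yaw_y -2.92 j6 90 shift [3.531 7.346 0.065] len 8.15 turn -0.000; shift after turn [3.528 7.347 0.065]
```

Emit:
{"api": "carry_out", "payload": {
  "deltas": [0, 0.2, 0.4, 0, 0, 0, 0.35, 0.74, 0, 0, 0, 0.35, 0.74, 0, 0, 0, 0.35, 0.74, 0, 0, 0, 0.35, 0.74, 0, 0, 0, 0.35, 0.74, 0, 0, 0, 0.35, 0.74, 0, 0, 0, 0.35, 0.74, 0, 0, 0, 0.35, 0.74, 0, 0, 0, 0.35, 0.74, 0, 0, 0, 0.18, 0.29, 0, 0, 0, 0, 0, 0, 0, 0, 0, 0, 0, 0, 0, 0, 0, 0, 0]
}}

```text
t: 38.28
eef_pos: [0.6494, 0.1529, 0.2006]
ee_rot: [[0.051, 0.999, -0.002], [0.999, -0.051, -0.0], [-0.0, -0.002, -1.0]]
wrist_force: [0.1, -0.1, -3.4]
width: 0.0192
finger_force: 50.0
```

```bash
python3 - <<'E'
from h import *
s=manip.state(); print(s['width'],s['finger_force'],s['wrist_force']); plan(.6505,.1532,.1345,-2.9)
d=save('sc4','scene'); P=cloud(d); T=tool(s)
m=(P[...,2]>.175)&(P[...,2]<.205)&(P[...,0]>.5)&(P[...,0]<.8)&(P[...,1]<.4)&(P[...,1]>-.1)
k,l,st,c=cv2.connectedComponentsWithStats(m.astype(np.uint8)); 
for i in range(1,k):
    if st[i,4]>500: q=P[l==i]; print(st[i],cv2.minAreaRect((q[:,:2]*1000).astype(np.float32)),np.median(q[:,2])); A=np.c_[q[:,:2],np.ones(len(q))]; print(np.linalg.lstsq(A,q[:,2],rcond=None)[0])
E
```

```text
0.019164285856827046 49.963011145591736 [ 0.12361023 -0.14993896 -3.44832362]
t=38.3 pos [0.6494 0.1529 0.2006] yaw_y -2.92 j6 99 shift [0.014 0.039 2.204] len 2.20 turn -0.000; shift after turn [0.014 0.039 2.204]
[ 118  191  150   95 5802] ((647.1522827148438, 153.38247680664062), (271.4181823730469, 175.8295440673828), 86.54386138916016) 0.18580532439923703
[ 0.00190675 -0.0033748   0.18543825]
```

View pics/sc4.png

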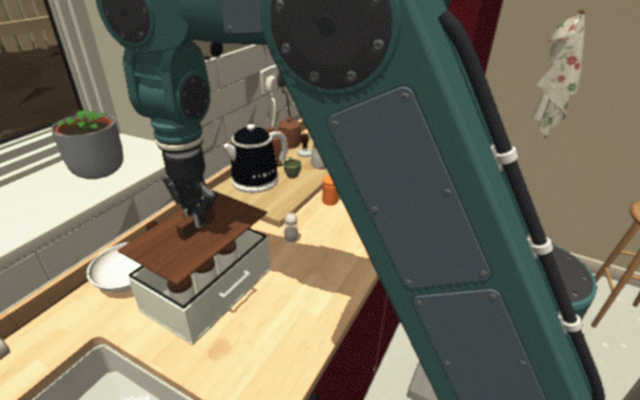

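The scene view shows the lid level over the tin at (195,235), with the pots beneath it. Lowering it on.

Emit:
{"api": "carry_out", "payload": {
  "deltas": [0, 0, 0.05, 0.3, 0, 0, 0, 0, 0.5, 0, 0, 0, 0, 0.4, 0, 0, 0, 0, 0.3, 0, 0, 0, 0, 0.2, 0, 0, 0, 0, 0.15, 0, 0, 0, 0, 0.1, 0, 0, 0, 0, 0.1, 0, 0, 0, 0, 0.05, 0, 0, 0, 0, 0, 0, 0, 0, 0, 0, 0]
}}

```text
t: 39.25
eef_pos: [0.652, 0.1531, 0.1388]
ee_rot: [[0.051, 0.999, 0.0], [0.999, -0.051, 0.0], [0.0, 0.0, -1.0]]
wrist_force: [-0.4, 0.0, -3.8]
width: 0.0188
finger_force: 49.9
```

Emit:
{"api": "carry_out", "payload": {
  "deltas": [0, 0, 0, 0.07, 0, 0, 0, 0, 0.07, 0, 0, 0, 0, 0.06, 0, 0, 0, 0, 0.05, 0, 0, 0, 0, 0.04, 0, 0, 0, 0, 0.04, 0, 0, 0, 0, 0.03, 0, 0, 0, 0, 0, 0, 0, 0, 0, 0, 0]
}}

```text
t: 40.0
eef_pos: [0.6523, 0.1531, 0.1301]
ee_rot: [[0.051, 0.999, 0.003], [0.999, -0.051, 0.0], [0.0, 0.003, -1.0]]
wrist_force: [-7.6, -0.5, 24.9]
width: 0.0196
finger_force: 54.1
```

Emit:
{"api": "carry_out", "payload": {
  "deltas": [0, 0, 0, 0, 0, 0, 0, 0, 0, 0, 0, 0, 0, 0, 0, 0, 0, 0, 0, 0]
}}

```text
t: 40.33
eef_pos: [0.6523, 0.1532, 0.1301]
ee_rot: [[0.051, 0.999, 0.003], [0.999, -0.051, 0.0], [0.0, 0.003, -1.0]]
wrist_force: [-7.3, -1.1, 26.7]
width: 0.0192
finger_force: 54.1
```

```bash
python3 - <<'E'
from h import *
s=manip.state(); print(s['wrist_force'],s['ft_torque'],s['eef_pos'])
d=save('sc5','scene'); P=cloud(d)
t=np.radians(-2.9); ex=np.array([np.cos(t),np.sin(t)]); ey=np.array([-ex[1],ex[0]])
q=(P[...,:2]-[.65,.153]); X=q@ex; Y=q@ey; Z=P[...,2]
m=(abs(X)<.08)&(abs(Y)<.125)&(Z>.10)&(Z<.135)&~((abs(X)<.02)&(abs(Y)<.06))
A=np.c_[X[m],Y[m],np.ones(m.sum())]; print(m.sum(),np.linalg.lstsq(A,Z[m],rcond=None)[0])
m=(Z>.10)&(Z<.135)&(abs(X)<.12)&(abs(Y)<.16)
k,l,st,c=cv2.connectedComponentsWithStats(m.astype(np.uint8)); i=1+np.argmax(st[1:,4]); print(cv2.minAreaRect((P[l==i][:,:2]*1000).astype(np.float32)))
cv2.imwrite('pics/sc5c.png',cv2.resize(d['color'][190:350,110:300,::-1],None,fx=4,fy=3.7,interpolation=cv2.INTER_CUBIC))
E
```

```text
[-7.34188382 -1.09849567 26.73689728] [-2.18457927e-01  1.64179167e+00 -1.12800294e-03] [0.65230461 0.15315245 0.13005956]
4105 [-0.000696   -0.00035824  0.1153017 ]
((650.076416015625, 153.83010864257812), (270.7054138183594, 175.20095825195312), 87.10070037841797)
```

View pics/sc5c.png

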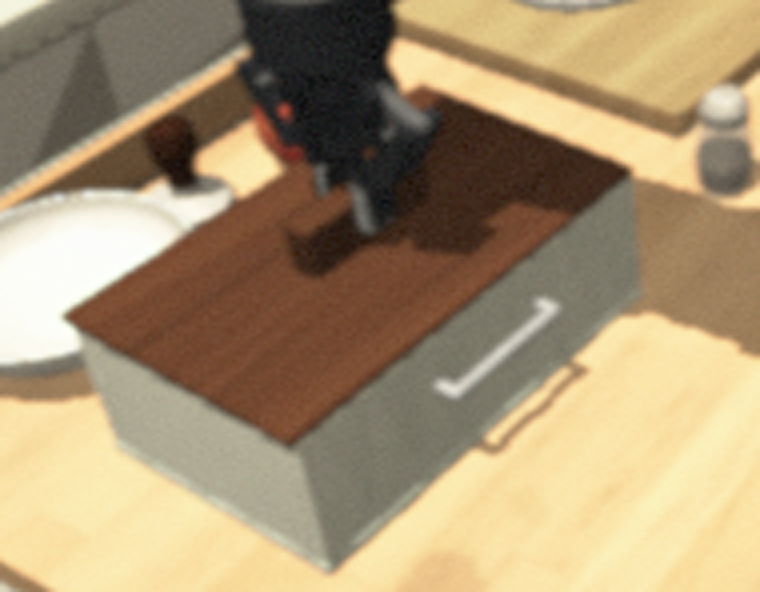

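The crop shows the lid flush all round. Its top now measures 115.3 mm, against 123.3 mm on the raised seal, so it's down the full 8 mm and level. Releasing and retreating.

Emit:
{"api": "carry_out", "payload": {
  "deltas": [0, 0, 0, -0.04, 0, 0, 0, 0, 0, 0, 1, 0, 0, 0, 0, 1, 0, 0, 0, 0, 1, 0, 0, 0, 0, 1, 0, 0, 0, 0, 1, 0, 0, 0, 0, 1, 0, 0, 0, 0, 1, 0, 0, -0.4, 0, 1, 0, 0, -0.8, 0, 1, 0, 0, -0.9, 0, 1, 0, 0, -0.9, 0, 1, 0, 0, -0.9, 0, 1, 0, 0, -0.9, 0, 1, 0, 0, -0.8, 0, 1, 0, 0, 0, 0, 1, 0, 0, 0, 0]
}}

```text
t: 41.8
eef_pos: [0.6525, 0.1532, 0.2979]
ee_rot: [[0.051, 0.999, 0.002], [0.999, -0.051, 0.0], [0.0, 0.002, -1.0]]
wrist_force: [0.3, 0.4, 0.1]
width: 0.0854
finger_force: 0.0
```

```bash
python3 - <<'E'
from h import *
s=manip.state(); print(s['wrist_force'],s['eef_pos'])
t=np.radians(-2.9); ex=np.array([np.cos(t),np.sin(t)]); ey=np.array([-ex[1],ex[0]])
for n in ('scene','wrist'):
    d=save('fin_'+n,n); P=cloud(d,None if n=='scene' else tool(s)@d['hand_eye'])
    q=(P[...,:2]-[.6505,.1532]); X=q@ex; Y=q@ey; Z=P[...,2]
    m=(abs(X)<.08)&(abs(Y)<.125)&(Z>.10)&(Z<.135)&~((abs(X)<.02)&(abs(Y)<.06))
    A=np.c_[X[m],Y[m],np.ones(m.sum())]; print(n,m.sum(),np.linalg.lstsq(A,Z[m],rcond=None)[0])
    m=(Z>.145)&(Z<.165)&(abs(X)<.03)&(abs(Y)<.07); print(cv2.minAreaRect((P[m][:,:2]*1000).astype(np.float32)))
E
```

```text
[0.26065331 0.37887697 0.08504268] [0.65247933 0.15315808 0.29785858]
scene 4447 [-0.00097415 -0.00054227  0.11532115]
((649.7431640625, 153.80825805664062), (90.94367218017578, 22.754230499267578), 85.35987091064453)
wrist 28750 [1.65352209e-03 8.72672939e-05 1.18253386e-01]
((652.9896850585938, 153.54393005371094), (88.37934112548828, 19.621801376342773), 86.79463958740234)
```

```bash
python3 -c "
from cell import manip
print(manip.finish_job())"
```

```text
the job is handed in; nothing more can be done
None
```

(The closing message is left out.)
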